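# Push the laundry carton and the tin home in the counter organiser

### The job

Tidy the laundry counter: push the cardboard carton and the round tin along the counter into the two bays of the low white organiser, one in each bay, the carton end-on, until each is fully home and the carton is flush against the back wall. Only push them: both stay flat on the counter, never lifted or tipped. Leave the other things where they are.

Things in the scene. Friction and masses are not known exactly. Their poses are not given: they have to be found in the camera images.
- organiser: Low white organiser fixed to the counter, 228 (x) by 90 mm (y), walls 25 high, 6 thick, no floor or top. Two equal bays, each 105 mm wide, axes at its x = -55.5 and +55.5 mm, open at its -y end (mouth y = -45), closed by the back wall (inner face y = +39). Things go in along its +y, which points to the robot's left (world +y) within 0.18 rad. Origin: centre of the footprint, on the counter.
- bay_a (a point): Point on the counter at the middle of the back wall's inner face in the bay at the organiser's -x (nearer the robot).
- bay_b (a point): The same point in the bay at the organiser's +x (farther from the robot).
- carton: Loose closed cardboard carton, 75 (x) by 110 (y) by 50 mm high, 0.35 to 0.7 kg. Origin: centre of its underside. Starts 165 to 205 mm from the organiser's centre before one bay's mouth, up to 16 mm off that bay's axis, its y within 0.2 rad of the organiser's y. Home: short end against the back wall (centre at organiser y = -16 mm); it then sticks out of the mouth by 26 mm.
- tin: Loose closed round dark steel tin with a flat lid, 80 mm across, 50 mm high, 0.28 to 0.56 kg. Origin: centre of its underside. Starts likewise before the other bay; which of the two stands before which bay varies. Home: its side against the back wall (centre at organiser y = -1 mm), its rear about level with the mouth.
- scoop: Bystander: clear plastic measuring cup, 54 mm across, 45 mm high, upright on the counter beyond the organiser's far (+x) side. Origin: centre of its underside.
- peg: Bystander: wooden clothes peg lying on the counter on the near (-x) side of the organiser, 21 by 72 by 10 mm. Origin: centre of its underside.
- brush: Bystander: wooden brush, 200 mm long, lying on the counter to the robot's right. Origin: middle of its underside.
- dish: Bystander: white bowl, 130 mm across, 35 mm high, with a grey 66 mm dryer ball in it, to the robot's left. Origin: centre of its underside.
There are look-alikes about, which are no part of the job. Leave any turquoise look-alike of the tin alone. What is shaped like the carton but turquoise is not meant.

How it is judged:
By the outcome, as a careful person would: the job done as asked, in the order asked, and still so for the second after the job is handed in, with the robot touching nothing.
It also fails if it takes over 54 s, if anything falls off the work surface, if the arm or the gripper's body presses on something with over 40 N, if the wrist force passes 120 N, or if a joint passes its speed limit or range.

### The arm

A 7-joint arm with a two-finger parallel gripper is mounted at the origin on the work surface. World frame = base frame: x ahead of the robot, y to its left, z up, the work surface at z = 0. Lengths are in m, angles in rad, forces in N, time in s.
With the tool pointing down it reaches from about 0.425 to 0.925 m from the base axis. Payload 6.8 kg.
Tool frame: the origin (TCP) lies on the mounting face of the last link; the fingertips stand 173 mm ahead of it and the grasp point (between the pads) lies 155 mm ahead of it; z points along the fingers, y is the line along which they close (so a half turn about z gives the same grasp; the last joint's range is limited). The gripper opens to 85 mm and grips with 20 to 120 N. Pads are 22 mm wide; open, the fingers measure 114 mm over their backs; the gripper's body (76 mm by 85 mm) begins 54 mm behind the grasp point. The pads swing forward as they close: fully open they stand 13 mm farther back than shut.
Start: joints at [1.223, 0.477, 0.022, 1.555, -0.011, 1.109, -0.083], TCP at [0.16, -0.656, 0.405] pointing down, gripper open.
Joint ranges: [-2.96, 2.96], [-0.34, 2.1], [-1.41, 1.46], [0.24, 2.44], [-1.37, 4.51], [0.17, 1.92], [-2.96, 2.96]. Speed limits (rad/s): [2.39, 2.39, 3.14, 3.14, 3.14, 3.14, 3.14].

### API

Orientations are given as a unit quaternion [w, x, y, z].
In Python, from station import bot gives the robot as it stands. The module is installed in compiled form; this text tells all that it offers.
- The arm moves only by the shell command python3 -m pendant 'ROWS' [FORCE]. ROWS is JSON, a list of rows, each a list of 5 numbers: the finger opening in m, from 0 to 0.0854, then the shift along the tool's x, y, z in m, then the turn about the tool's z in degrees. In form: [[jaw, x, y, z, yaw], ...]. A call has 1 to 12 rows; each row shifts and turns the commanded pose from where the row before left it, along the tool's axes as they then stand; what a row does not reach is not made up. A row lasts 1/12 s, in which the tool goes at most 41.7 mm and 7.16 degrees, less where a joint would pass 70% of its speed; a pose out of reach is approached as far as the arm can. A call with a gripper value outside its range is refused whole. The fingers move at their own pace and stop on an object; FORCE is the grip in N (left out, the last holds). Time passes only in rows, so rows that do not move let the fingers close. It gives the time, the measured TCP pose, the force, the opening and the grip force at its end, in the units of the state.
- bot.get_obs(): the state, without advancing time (a new reading comes with each control period).
- bot.read_camera(name): name is "side" or "top" or "wrist"; returns (picture, depth): 400x640x3 uint8, blue, green, red; 400x640 float32, m along the optical axis (not along the pixel's ray), 0 where there is no reading.
- bot.camera_model(name): a dict with "intrinsics" (3x3 intrinsics, pixels), "dist_coeffs" ([k1, k2, p1, p2, k3] as OpenCV has them; the pictures are not rectified), "R" (3x3) and "t" (3): a world point X has camera coordinates R X + t. Camera axes: x right, y down, z forward; pixel columns grow to the right and rows downward; lengths in m; the calibration is good to about 2 mm. A picture is of the moment at which its call begins: read the wrist's pose just before it. camera_model takes no time and is no camera call; for the wrist camera it gives the pose at the moment of the call.
- bot.hand_in(): hands the job in; it is judged then, once.
Trained networks look in the newest picture that a camera, given by its name, has taken for a name from the list of things; names that differ only in an ending like _2 or _b are one class to them, and where a whole thing is asked for, a point or a joint stands for the part that bears it (a point fixed in the world has none). Each returns a list of dicts, best first, with "score" (0 to 1); they miss things now and then, are a little off and sometimes report something else, mostly with a low value. They report only what shows in the picture. A call takes as long as a camera call. They do not tell look-alikes from the thing itself.
- bot.boxes_of(name, camera): "at" ([column, row] in pixels, amid what is visible of it).
- bot.trace(name, camera): "mask" (400x640 bool, what is visible of it) and "at" ([column, row] in pixels, amid what is visible of it).
- bot.pinpoint(name, camera): "at" ([column, row] in pixels: a listed point, or the origin of a listed thing).
The state is a dict: "t": time; "q": joint angles; "joint_vel": joint speeds; "joint_torque": joint torques, N m; "eef_pos": TCP position; "tool_rot": TCP orientation; "contact_force": force on the tool from outside, world axes, zero at the start; "torque": the same for the moment, N m; "gripper_width": opening from 0.0 (shut) to 1.0 (fully open); "grasp_force": force on a finger pad.
Only numpy, scipy, OpenCV 4.12 (cv2) and the standard library are available. Lean on these libraries where they do the work, as an engineer would, in place of code of your own. Each camera call takes 0.05 s, during which the arm holds its last target. There are 200 camera calls.

## Working session

There is one attempt and no reset: what is moved stays moved. The work goes in short steps, Python scripts to look and compute and a shell command to move; the robot and the scene stay as the last step left them, time stands still between calls to the robot, and variables do not carry over. Pictures are saved under pics/ and viewed, at most 10 in all, crops included, and the job is handed in when it is done.

```bash
mkdir -p pics
python3 - <<'E'
from station import bot
import cv2,numpy as np
o=bot.get_obs();print(o['t'],o['eef_pos'],o['tool_rot'],o['contact_force'],o['gripper_width'])
a,_=bot.read_camera('top');b,_=bot.read_camera('side')
cv2.imwrite('pics/top.png',a);cv2.imwrite('pics/side.png',b)
for n in ['organiser','carton','tin','bay_a','bay_b','scoop','peg']:
  for c in ['top']:
    print(n,[(np.round(d['at']),round(d['score'],2)) for d in bot.pinpoint(n,c)])
m=bot.camera_model('top');print(m)
E
```

```text
0.0 [ 0.160262   -0.65540738  0.40369628] [-9.21191994e-04  9.92818726e-01  1.19624809e-01 -1.82199562e-04] [ 0.11970365 -0.18551926 -0.05005119] 0.9983439561435428
organiser [(array([315., 205.]), 0.94), (array([299., 223.]), 0.48)]
carton [(array([371., 290.]), 0.82), (array([390., 228.]), 0.64)]
tin [(array([401., 143.]), 0.98), (array([386., 190.]), 0.97)]
bay_a [(array([299., 221.]), 0.92), (array([301., 183.]), 0.66), (array([386., 229.]), 0.57), (array([315., 204.]), 0.56)]
bay_b [(array([299., 221.]), 0.92), (array([301., 183.]), 0.66), (array([386., 229.]), 0.57), (array([315., 204.]), 0.56)]
scoop [(array([349., 140.]), 0.75), (array([308., 260.]), 0.56)]
peg [(array([310., 261.]), 0.62)]
{'intrinsics': array([[417.23016253,   0.        , 329.11637535],
       [  0.        , 417.23016253, 204.97080383],
       [  0.        ,   0.        ,   1.        ]]), 'dist_coeffs': array([0.00981507, 0.        , 0.        , 0.        , 0.        ]), 'R': array([[-0.01223801, -0.99988357, -0.00911484],
       [-0.99731298,  0.01286399, -0.07212031],
       [ 0.07222917,  0.00820774, -0.99735429]]), 't': array([-0.02078089,  0.56963155,  1.03229407])}
```

View pics/top.png

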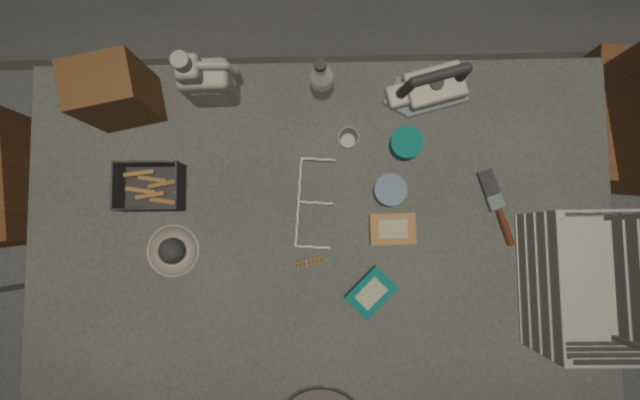

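View pics/side.png

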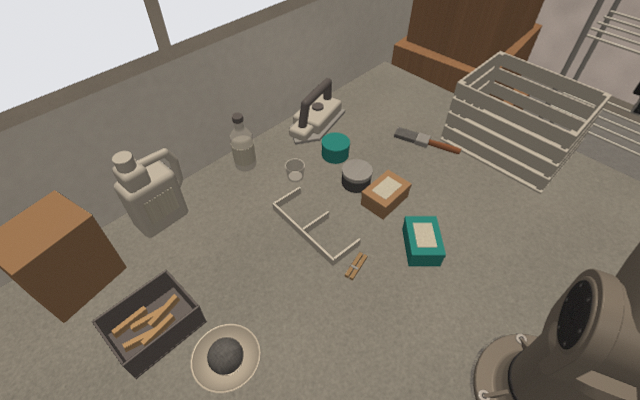

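The candidates are:
- **Cartons:** brown at (393,229) and turquoise at (371,293). The brown cardboard one standing before a bay is meant.
- **Tins:** steel with a pale lid at (390,189) and turquoise at (407,143). The steel one before the other bay is meant.

I'll measure these and confirm in a crop.

```bash
cat > h.py <<'E'
from station import bot
import cv2,numpy as np
def cloud(cam):
    m=bot.camera_model(cam); im,d=bot.read_camera(cam)
    v,u=np.mgrid[0:400,0:640]; uv=np.stack([u,v],-1).reshape(-1,1,2).astype(float)
    n=cv2.undistortPoints(uv,m['intrinsics'],m['dist_coeffs']).reshape(400,640,2)
    ray=np.dstack([n,np.ones((400,640))])
    P=(ray*d[...,None]-m['t'])@m['R']
    C=-m['R'].T@m['t']; W=ray@m['R']
    return im,d,P,C,W
def plane(C,W,mask,z):
    w=W[mask]; return (C+w*((z-C[2])/w[:,2])[:,None])[:,:2]
E
python3 - <<'E'
from h import *
im,d,P,C,W=cloud('top')
cv2.imwrite('pics/crop.png',cv2.resize(im[110:330,270:450],None,fx=3,fy=2.7,interpolation=cv2.INTER_CUBIC))
Z=P[...,2]
print('z at ctr',Z[229,393],Z[189,390],Z[260,330],Z[202,318])
def lab(mask,u,v):
    n,l=cv2.connectedComponents(mask.astype(np.uint8)); return l==l[v,u]
m=lab((Z>.042)&(d>0),393,229);p=plane(C,W,m,.05).astype(np.float32);print('carton',m.sum(),cv2.minAreaRect(p))
m=lab((Z>.042)&(d>0),390,189);p=plane(C,W,m,.05).astype(np.float32);print('tin',m.sum(),p.mean(0),cv2.minEnclosingCircle(p))
for n in['organiser']:
    for r in bot.trace(n,'top'): 
        k=r['mask'];p=plane(C,W,k,.025).astype(np.float32);print(n,r['score'],k.sum(),cv2.minAreaRect(p),cv2.boxPoints(cv2.minAreaRect(p)))
g=im.min(2)>150; g[:,:285]=0;g[:,345:]=0;g[:150]=0;g[255:]=0
for lo in (140,165,185):
    g2=g&(im.min(2)>lo)&(np.mgrid[0:400,0:640][0]>152)
    l=lab(g2,*np.argwhere(g2[:, :])[len(np.argwhere(g2))//2][::-1]);p=plane(C,W,l,.025).astype(np.float32);print(l.sum(),cv2.minAreaRect(p),cv2.boxPoints(cv2.minAreaRect(p)))
E
```

```text
z at ctr 0.050368867284371434 0.04779779962253761 0.001819908530497442 0.019933631883189532
carton 1437 ((0.5085027813911438, -0.18296411633491516), (0.07612910121679306, 0.11175444722175598), 1.1264652013778687)
tin 859 [ 0.6051728  -0.17994921] ((0.6052539348602295, -0.1797037422657013), 0.0409124530851841)
organiser 0.96 305 ((0.5776901841163635, 0.014550592750310898), (0.08528687804937363, 0.22809633612632751), 82.79849243164062) [[ 0.45919594 -0.01345945]
 [ 0.68549293 -0.04205345]
 [ 0.6961844   0.04256063]
 [ 0.46988744  0.07115464]]
11 ((0.5770419239997864, 0.014972250908613205), (0.025155084207654, 5.472975317388773e-08), 89.25760650634766) [[0.57687896 0.00239576]
 [0.57687896 0.00239576]
 [0.5772049  0.02754874]
 [0.5772049  0.02754874]]Traceback (most recent call last):
  File "<stdin>", line 16, in <module>
IndexError: index 0 is out of bounds for axis 0 with size 0
```

View pics/crop.png

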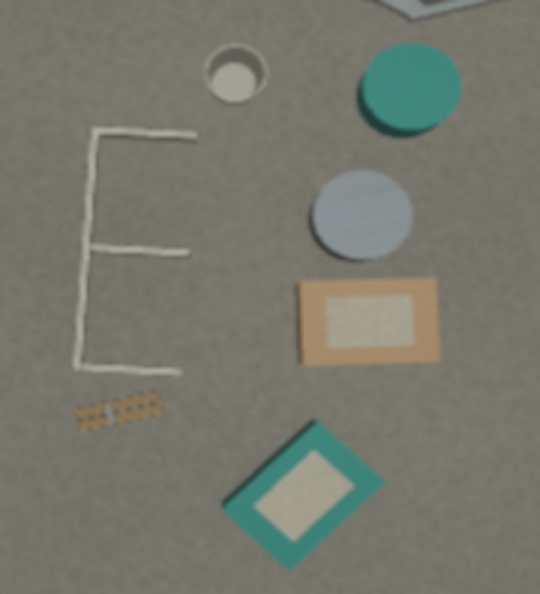

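The crop confirms it. The brown carton, at crop (370,322), stands before the near bay. The grey-lidded steel tin, at crop (362,215), stands before the far bay. The turquoise ones are decoys. Next is the organiser pose fit and the first transit.

```bash
python3 - <<'E'
from h import *
from scipy.optimize import differential_evolution
im,d,P,C,W=cloud('top');m=bot.camera_model('top')
g=cv2.GaussianBlur(im.min(2).astype(np.float32),(0,0),1.0);g-=cv2.GaussianBlur(g,(0,0),8)
s=np.linspace(-1,1,80)
L=[np.c_[111*s,0*s+42]]*2+[np.c_[0*s+x,42*s-1.5] for x in(-111,0,111)]
L=np.vstack(L)/1e3
def f(p):
    c,n=np.cos(p[2]),np.sin(p[2]);X=L@np.array([[c,n],[-n,c]])+p[:2]
    uv=cv2.projectPoints(np.c_[X,0*X[:,0]+.024],cv2.Rodrigues(m['R'])[0],m['t'],m['intrinsics'],m['dist_coeffs'])[0][:,0].astype(np.float32)
    return -cv2.remap(g,uv[:,:1],uv[:,1:],cv2.INTER_LINEAR).mean()
r=differential_evolution(f,[(.54,.61),(-.02,.05),(-.2,.2)],seed=1,tol=1e-6);print(r.x,r.fun)
p=r.x;c,n=np.cos(p[2]),np.sin(p[2]);R=np.array([[c,-n],[n,c]])
for nm,q in(('carton',(.5085,-.183)),('tin',(.6052,-.1799))):print(nm,R.T@(np.array(q)-p[:2]))
E
python3 -m pendant '[[0.04,0.035,-0.022,0,0],[0.04,0.035,-0.022,0,0],[0.04,0.035,-0.022,0,0],[0.04,0.035,-0.022,0,0],[0.04,0.035,-0.022,0,0],[0.04,0.035,-0.022,0,0],[0.04,0.035,-0.022,0,0],[0.04,0.035,-0.022,0,0],[0.04,0.035,-0.022,0,0],[0.04,0.035,-0.022,0,0],[0.04,0.035,-0.022,0,0],[0.04,0.035,-0.022,0,0]]'
```

```text
[ 0.57693443  0.00818987 -0.07364675] -24.63723373413086
carton [-0.05418113 -0.19570703]
tin [ 0.04202864 -0.18550023]
t: 1.6
eef_pos: [0.5067, -0.2979, 0.4051]
tool_rot: [0.0, 0.993, 0.12, 0.0]
contact_force: [0.2, -0.2, 0.3]
gripper_width: 0.468
grasp_force: 0.0
```

```bash
python3 -m pendant '[[0.04,0,0,0.014,-7],[0.04,0,0,0.014,-7],[0.04,0,0,0.014,-7],[0.04,0,0,0.014,-7],[0.04,0,0,0.014,-7],[0.04,0,0,0.014,-7],[0.04,0,0,0.014,-7],[0.04,0,0,0.014,-7],[0.04,0,0,0.014,-7],[0.04,0,0,0.014,-7],[0.04,0,0,0,-2],[0.04,0,0,0,0]]'
cat >> h.py <<'E'
ORG=np.array([.5769,.0082]);TH=-.0736
RO=np.array([[np.cos(TH),-np.sin(TH)],[np.sin(TH),np.cos(TH)]])
def org(p):return RO.T@(np.asarray(p)[:2]-ORG)
def st():
    o=bot.get_obs();w,x,y,z=o['tool_rot'];print('t',o['t'],'tcp org',org(o['eef_pos']),'z',o['eef_pos'][2],'yaw err deg',np.degrees(2*np.arctan2(y,x)-np.pi/2-TH),'F',o['contact_force'],o['gripper_width'])
def lab(mask,u,v):
    n,l=cv2.connectedComponents(mask.astype(np.uint8)); return l==l[v,u]
E
python3 - <<'E'
from h import *
st()
a,_=bot.read_camera('top');b,_=bot.read_camera('wrist')
cv2.imwrite('pics/two.png',np.vstack([a,b])[:, ::1][:,20:620])
cv2.imwrite('pics/two.png',cv2.resize(np.hstack([a[:,150:550],b]),(800,308)))
E
```

```text
t: 2.6
eef_pos: [0.5052, -0.2997, 0.2638]
tool_rot: [-0.001, 0.733, 0.681, -0.0]
contact_force: [-0.3, -0.8, -0.7]
gripper_width: 0.466
grasp_force: 0.0
t 2.6 tcp org [-0.04885221 -0.3123029 ] z 0.263767283713594 yaw err deg 0.0020029530183859213 F [-0.33608768 -0.76489129 -0.74086556] 0.4655616611116868
```

View pics/two.png

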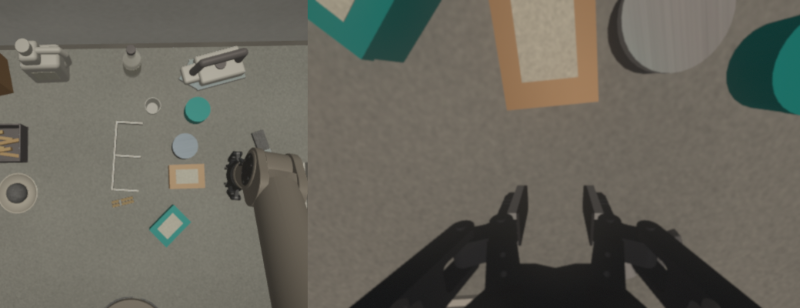

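The wrist view shows the fingers centred behind the carton's end at (555,100), about 5° off its angle, and the top view agrees. I'll descend, then push.

```bash
python3 -m pendant '[[0.04,0,-0.003,0.026,0],[0.04,0,-0.003,0.026,0],[0.04,0,0,0.026,0],[0.04,0.015,0,0,0],[0.04,0.015,0,0,0],[0.04,0.01,0,0,0],[0.04,0.01,0,0,0],[0.04,0.01,0,0,0],[0.04,0.01,0,0,0],[0.04,0.01,0,0,0],[0.04,0.01,0,0,0],[0.04,0.01,0,0,0]]'
cat >> h.py <<'E'
def look():
    im,d,P,C,W=cloud('top');Z=P[...,2];V=(d>0)&(Z>.042)&(Z<.06)
    hsv=cv2.cvtColor(im,cv2.COLOR_BGR2HSV)
    x=P[...,0];y=P[...,1];O=(P[...,:2]-ORG)@RO
    b=V&(abs(O[...,0])<.125)&(O[...,1]>-.27)&(O[...,1]<.05)
    for nm,s in(('carton',O[...,0]<-.005),('tin',O[...,0]>-.005)):
        n,l,stt,_=cv2.connectedComponentsWithStats((b&s).astype(np.uint8))
        if n<2: print(nm,'none');continue
        k=1+stt[1:,4].argmax();p=((plane(C,W,l==k,.05)-ORG)@RO*1e3).astype(np.float32)
        print(nm,len(p),'ext',p.min(0),p.max(0),'rect',cv2.minAreaRect(p),'circ',cv2.minEnclosingCircle(p))
    return im
E
python3 -c "
from h import *
st();look()"
```

```text
t: 3.7
eef_pos: [0.5075, -0.1992, 0.1873]
tool_rot: [0.001, 0.733, 0.68, 0.0]
contact_force: [0.3, -5.4, 3.4]
gripper_width: 0.464
grasp_force: 2.5
t 3.7 tcp org [-0.05401084 -0.21190135] z 0.18726426609794744 yaw err deg -0.09854636356237527 F [ 0.26105654 -5.37481458  3.36137331] 0.46435442216627687
carton 1300 ext [ -86.95097 -199.95534] [-10.887788 -89.61322 ] rect ((-48.928504943847656, -144.80511474609375), (110.35092163085938, 76.01321411132812), 89.96009063720703) circ ((-48.38827896118164, -145.31178283691406), 65.86009216308594)
tin 842 ext [   1.8125923 -225.7254   ] [  81.584496 -144.63606 ] rect ((43.07836151123047, -184.62399291992188), (77.94459533691406, 81.44218444824219), 40.252967834472656) circ ((41.85028076171875, -185.49575805664062), 40.9636344909668)
```

```bash
python3 -m pendant '[[0.04,0.01,0,0,0],[0.04,0.01,0,0,0],[0.04,0.01,0,0,0],[0.04,0.01,0,0,0],[0.04,0.01,0,0,0],[0.04,0.01,0,0,0],[0.04,0.01,0,0,0],[0.04,0.01,0,0,0],[0.04,0.01,0,0,0],[0.04,0.01,0,0,0],[0.04,0.01,0,0,0],[0.04,0.005,0,0,0]]'; 
python3 -c "
from h import *
st();look()"
```

```text
t: 4.75
eef_pos: [0.5157, -0.0837, 0.187]
tool_rot: [0.0, 0.733, 0.681, 0.0]
contact_force: [-0.3, -4.9, 3.5]
gripper_width: 0.467
grasp_force: 2.7
t 4.75 tcp org [-0.05423286 -0.09614676] z 0.18695792383051124 yaw err deg -0.006372811493488204 F [-0.30842096 -4.86515838  3.51446813] 0.46743426578983654
carton 870 ext [-87.46816  -53.831985] [-11.340043  26.013145] rect ((-49.39693832397461, -13.924667358398438), (79.85983276367188, 76.10601806640625), 89.9654312133789) circ ((-50.07265090942383, -14.741039276123047), 53.68534851074219)
tin 793 ext [   1.8125923 -225.7254   ] [  81.584496 -144.63606 ] rect ((44.546268463134766, -188.05392456054688), (79.81982421875, 74.32140350341797), 39.279273986816406) circ ((42.1287727355957, -185.3191375732422), 40.808372497558594)
```

```bash
python3 -m pendant '[[0.04,0.004,0,0,0],[0.04,0.004,0,0,0],[0.04,0.003,0,0,0],[0.04,0,0,0,0]]'; python3 -m pendant '[[0.04,0.002,0,0,0],[0.04,0.002,0,0,0],[0.04,0,0,0,0]]'
```

```text
t: 5.13
eef_pos: [0.5164, -0.0738, 0.1867]
tool_rot: [0.0, 0.733, 0.68, -0.0]
contact_force: [-0.3, -2.4, 1.1]
gripper_width: 0.469
grasp_force: 1.3
t: 5.38
eef_pos: [0.5166, -0.071, 0.1867]
tool_rot: [0.0, 0.733, 0.68, -0.001]
contact_force: [-0.7, -5.7, 2.9]
gripper_width: 0.466
grasp_force: 3.2
```

```bash
python3 -m pendant '[[0.04,0.002,0,0,0],[0.04,0.001,0,0,0],[0.04,0,0,0,0]]'; python3 -m pendant '[[0.04,0.001,0,0,0],[0.04,0.001,0,0,0],[0.04,0,0,0,0]]'; python3 -c "
from h import *
st();look()"
```

```text
t: 5.63
eef_pos: [0.5167, -0.0705, 0.1867]
tool_rot: [0.001, 0.734, 0.679, -0.002]
contact_force: [-0.6, -13.7, 4.1]
gripper_width: 0.466
grasp_force: 6.9
t: 5.88
eef_pos: [0.5168, -0.0701, 0.1867]
tool_rot: [0.002, 0.734, 0.679, -0.003]
contact_force: [-0.2, -19.2, 3.8]
gripper_width: 0.473
grasp_force: 9.4
t 5.8833 tcp org [-0.05422063 -0.08254376] z 0.18672274291744886 yaw err deg -0.2944775181947532 F [ -0.2289777  -19.22232686   3.83504668] 0.47309225728345483
carton 762 ext [-87.43605  -34.212994] [-11.26843  38.3948 ] rect ((-49.349185943603516, 2.0923690795898438), (76.17752838134766, 72.59117889404297), 0.015425890684127808) circ ((-48.60344696044922, 1.2754364013671875), 51.295108795166016)
tin 857 ext [   1.8125923 -225.7254   ] [  81.584496 -144.63606 ] rect ((42.26094436645508, -185.24026489257812), (79.08840942382812, 80.52235412597656), 30.025197982788086) circ ((42.1287727355957, -185.3191375732422), 40.808372497558594)
```

```bash
python3 -m pendant '[[0.04,-0.02,0,0,0],[0.04,-0.03,0,0,0],[0.04,0,0,-0.04,0],[0.04,0,0,-0.04,0],[0.04,-0.03,0.0192,0,0],[0.04,-0.03,0.0192,0,0],[0.04,-0.03,0.0192,0,0],[0.04,-0.03,0.0192,0,0],[0.04,-0.03,0.0192,0,0],[0.04,0,0,0,0],[0.04,0,0,0,0]]'; python3 -c "
from h import *
st();look()"
```

```text
t: 6.85
eef_pos: [0.598, -0.273, 0.2657]
tool_rot: [-0.0, 0.734, 0.679, 0.0]
contact_force: [0.4, 0.6, 0.2]
gripper_width: 0.466
grasp_force: 0.0
t 6.85 tcp org [ 0.04171358 -0.27887925] z 0.2657049871308375 yaw err deg -0.23183187851185352 F [0.41358185 0.6417107  0.21201234] 0.4658115385516962
carton 1413 ext [-87.46816 -72.57544] [-11.26843  38.3948 ] rect ((-49.379112243652344, -17.089771270751953), (111.0138168334961, 76.13513946533203), 89.94955444335938) circ ((-48.6939582824707, -17.048669815063477), 65.37785339355469)
tin 860 ext [   1.6642928 -225.7254   ] [  81.584496 -144.76857 ] rect ((42.25021743774414, -185.22161865234375), (79.08846282958984, 80.56525421142578), 30.024812698364258) circ ((42.10958480834961, -185.25083923339844), 40.87332534790039)
```

```bash
python3 -m pendant '[[0.04,0,0,0.039,0.2],[0.04,0,0,0.039,0],[0.04,0.015,0,0,0],[0.04,0.015,0,0,0],[0.04,0.01,0,0,0],[0.04,0.01,0.0018,0,0],[0.04,0.01,0.0018,0,0],[0.04,0.01,0.0018,0,0],[0.04,0.01,0.0018,0,0],[0.04,0.01,0.0018,0,0],[0.04,0.01,0.0018,0,0],[0.04,0.01,0.0018,0,0]]'; python3 -c "
from h import *
st();look()"
```

```text
t: 7.9
eef_pos: [0.6195, -0.1621, 0.1892]
tool_rot: [0.0, 0.734, 0.679, 0.0]
contact_force: [-0.6, -3.3, 3.0]
gripper_width: 0.467
grasp_force: 2.3
t 7.9 tcp org [ 0.05501183 -0.16670331] z 0.1891538153808223 yaw err deg -0.27688801732096924 F [-0.5513441  -3.28364878  3.04807913] 0.4672658946478225
carton 1414 ext [-87.46816 -72.57544] [-11.26843  38.3948 ] rect ((-49.379112243652344, -17.089771270751953), (111.0138168334961, 76.13513946533203), 89.94955444335938) circ ((-48.6939582824707, -17.048669815063477), 65.37785339355469)
tin 702 ext [  17.15963 -152.24486] [ 97.18647 -81.646  ] rect ((55.448585510253906, -113.82057189941406), (80.96699523925781, 66.00150299072266), 13.302635192871094) circ ((56.776512145996094, -120.48348236083984), 40.73282241821289)
```

```bash
python3 -m pendant '[[0.04,0.01,0,0,0],[0.04,0.01,0,0,0],[0.04,0.01,0,0,0],[0.04,0.01,0,0,0],[0.04,0.01,0,0,0],[0.04,0.01,0,0,0],[0.04,0.01,0,0,0],[0.04,0.01,0,0,0],[0.04,0.01,0,0,0],[0.04,0.01,0,0,0],[0.04,0.007,0,0,0],[0.04,0.003,0,0,0]]'; python3 -c "
from h import *
st();look()"
```

```text
t: 8.95
eef_pos: [0.6277, -0.0508, 0.1886]
tool_rot: [-0.0, 0.733, 0.68, 0.0]
contact_force: [-0.8, -3.6, 2.8]
gripper_width: 0.465
grasp_force: 2.2
t 8.95 tcp org [ 0.0549543  -0.05511211] z 0.1886338408437932 yaw err deg -0.1316502189624586 F [-0.75913114 -3.6075661   2.76654129] 0.46549375063069337
carton 1169 ext [-87.46816  -65.996284] [-11.26843  38.3948 ] rect ((-49.374603271484375, -13.805408477783203), (104.44207000732422, 76.13731384277344), 89.95294952392578) circ ((-48.84365463256836, -14.616209030151367), 63.478538513183594)
tin 373 ext [ 15.848395 -22.790138] [89.22496  31.515215] rect ((46.55974578857422, 9.799152374267578), (78.84697723388672, 37.304466247558594), 27.888967514038086) circ ((53.70549392700195, -3.6930859088897705), 39.435218811035156)
```

```bash
python3 -m pendant '[[0.04,0.003,0,0,0],[0.04,0.003,0,0,0],[0.04,0.001,0,0,0],[0.04,0,0,0,0]]'; python3 -m pendant '[[0.04,0.002,0,0,0],[0.04,0.001,0,0,0],[0.04,0,0,0,0]]'
```

```text
t: 9.33
eef_pos: [0.628, -0.0457, 0.1884]
tool_rot: [-0.0, 0.734, 0.679, -0.0]
contact_force: [-0.5, -1.1, 0.1]
gripper_width: 0.471
grasp_force: 0.5
t: 9.58
eef_pos: [0.6282, -0.0436, 0.1885]
tool_rot: [0.0, 0.734, 0.679, -0.001]
contact_force: [-0.1, -4.4, -0.5]
gripper_width: 0.469
grasp_force: 1.9
```

```bash
python3 -m pendant '[[0.04,0.002,0,0,0],[0.04,0.001,0,0,0],[0.04,0,0,0,0]]'; python3 -m pendant '[[0.04,0.002,0,0,0],[0.04,0,0,0,0]]'
```

```text
t: 9.83
eef_pos: [0.6283, -0.0429, 0.1885]
tool_rot: [0.001, 0.735, 0.678, -0.002]
contact_force: [-1.6, -9.3, 1.2]
gripper_width: 0.473
grasp_force: 4.3
t: 10.0
eef_pos: [0.6284, -0.0425, 0.1886]
tool_rot: [0.002, 0.735, 0.678, -0.003]
contact_force: [-1.1, -12.3, 3.1]
gripper_width: 0.47
grasp_force: 5.8
```

Contact with the wall shows as rising force. I'll retreat and check.

```bash
python3 -m pendant '[[0.04,0.001,0,0,0],[0.04,0,0,0,0],[0.04,-0.02,0,0,0],[0.04,-0.03,0,0,0],[0.04,-0.03,0,0,0],[0.04,-0.02,0,-0.03,0],[0.04,-0.03,0,-0.02,0],[0.04,-0.04,0,0,0],[0.04,-0.04,0,0,0],[0.04,0,0,0,0],[0.04,0,0,0,0]]'
python3 - <<'E'
from h import *
st();im=look()
b,_=bot.read_camera('wrist');s,_=bot.read_camera('side')
c=lambda i:cv2.resize(i,(400,300))
cv2.imwrite('pics/end.png',np.vstack([np.hstack([c(im[120:300,230:450]),c(b)]),np.hstack([c(s[130:290,240:470]),c(s)])]))
E
```

```text
t: 10.92
eef_pos: [0.6118, -0.2496, 0.2386]
tool_rot: [0.0, 0.736, 0.677, -0.0]
contact_force: [0.2, 0.3, -0.0]
gripper_width: 0.469
grasp_force: 0.0
t 10.9167 tcp org [ 0.05375848 -0.25451343] z 0.2385581424415781 yaw err deg -0.5721233703115048 F [ 0.1785862   0.31812286 -0.00269386] 0.4685020225396276
carton 1412 ext [-87.46816 -72.57544] [-11.26843  38.3948 ] rect ((-49.379112243652344, -17.089771270751953), (111.0138168334961, 76.13513946533203), 89.94955444335938) circ ((-48.6939582824707, -17.048669815063477), 65.37785339355469)
tin 842 ext [ 15.551194 -40.756977] [95.68079  36.932655] rect ((55.25133514404297, -1.9813385009765625), (79.4159927368164, 76.46916961669922), 3.4876694679260254) circ ((56.41791915893555, -1.9206812381744385), 40.8907470703125)
```

View pics/end.png

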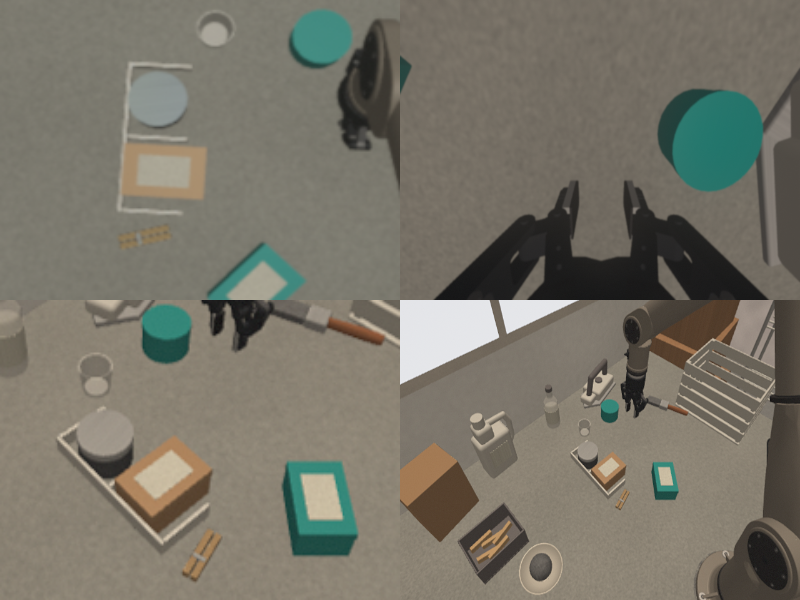

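The picture shows the tin (158,98) and the carton (163,172) home in their bays. Both read about 1 mm short by the same bias, and each was pressed until wall force showed. The bystanders have not moved.

```bash
python3 -c "
from station import bot
print(bot.hand_in())"
```

```text
the job is handed in; nothing more can be done
None
```

I pushed the brown carton into the near bay, end-on and flush against the back wall, and the steel tin into the far bay, both fully home; nothing else was moved, and the job was handed in at about 11 s.

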